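# Tip a strapped plate bundle over the loader's front edge and latch it home

### The job

Load the standing bundle of microplates into the plate loader. Keeping its foot down at the bench rather than carrying it through the air, bring the bundle square and central against the front edge of the loader's deck, tip it forward over that edge by pushing its top so that it lies flat on the deck with the lids up, then push it in under the hood against the sprung buffer until both red-tipped catches snap shut behind it. Don't ram the buffer to the end of its travel, and leave the other things on the bench where they are.

Things in the scene. Friction and masses are not known exactly. Their poses are not given: they have to be found in the camera images.
- bundle: Four white microplates held by two thin blue straps, standing on end at the start: 58 (x, thickness) x 88 (y) x 130 mm (z, height), 0.25 to 0.5 kg. Origin: centre of the 58 x 88 foot. z up while standing, x towards the loader (plate undersides), lids on -x. Laid down: x points straight down, z into the loader, origin = middle of its rear end face.
- foot (a point): Middle of the bundle's lower front edge as it stands, the edge to butt against the deck: 29 mm from the origin along the bundle's +x, height 0.
- loader: Fixed white and grey plate loader on an aluminium deck 14 mm high, 150 mm wide, 335 mm deep. Origin: on the bench under the middle of the deck's straight front edge; x inwards, z up. Black funnel walls 20 mm above the deck narrow from 64 to 49 mm off the middle (x = 125 to 171 mm), then guides. Inside, a black rubber sprung buffer faces out.
- front_edge (a point): Middle of the top of the deck's front edge, 14 mm above the bench: the stop and tipping edge.
- hood_edge (a point): Middle of the hood's lower front edge, at loader x = 125 mm, 84 mm above the bench. The hood is 12 mm thick and covers the deck's whole width from here inwards; from loader x = 222 mm on a grey drive head stands on it, up to 165 mm.
- home (a point): Where the middle of the bundle's rear end face rests when home: loader x = 145 mm, 43 mm above the bench. It is 20 mm inside the hood's edge, so the pushing tool must lean (handle end back, fingers pointing in and down) to reach it. Push 2 to 10 mm further for both catches to snap; when let go, the buffer presses the bundle back on to the catch tips.
- catch_left (a joint): Sprung catch on the loader's left (+y) side: steel arm with red tip, 40 to 60 mm above the bench. Pivot at loader (103, 66) mm; the tip leans in to (145, 40) mm. 0 = sprung in (shut); grows to 0.6 rad as the passing bundle pushes it outwards; light spring, under 2 N at the tip.
- catch_right (a joint): The same, mirrored, on the right (-y) side.
- jar_green: White jar with green lid, 41 mm wide, 46 mm high; bystander. Origin: centre of its underside.
- vial_a: Blue vial with yellow cap, 24 mm wide, 50 mm high; bystander. Origin: centre of its underside.
- vial_b: White vial with blue cap, 24 mm wide, 50 mm high; bystander. Origin: centre of its underside.
- tipbox: Open box of yellow pipette tips, 71 x 84 x 40 mm; bystander. Origin: centre of its underside.
- marker_black: White marker with black cap, 136 mm long, 12 mm thick, lying along its y; bystander.
- pipette_a: Pipette, 265 mm long, 44 mm wide, 22 mm high, lying along its y; bystander.
- buffer (a joint): Sprung rubber buffer at the loader's inner end: 0 = free, its face at loader x = 262 mm, 17 to 57 mm above the bench; grows (m) as it is pushed in, 0.35 N per mm. About 0.013 with the bundle home, 0.014 to 0.020 when the catches snap; its travel ends at 0.030.
Not all that is in view belongs to the job. What is shaped like the bundle but yellow is not meant.

How it is judged:
By the outcome, as a careful person would: the job done as asked, in the order asked, and still so for the second after the job is handed in, with the robot touching nothing.
It also fails if it takes over 72 s, if anything falls off the work surface, if the arm or the gripper's body presses on something with over 40 N, if the wrist force passes 120 N, or if a joint passes its speed limit or range.

### The arm

A 6-joint arm with a two-finger parallel gripper is mounted at the origin on a cart in front of the work surface, level with it; the furniture and walls round the work are solid. World frame = base frame: x ahead of the robot, y to its left, z up, the work surface at z = 0. Lengths are in m, angles in rad, forces in N, time in s.
With the tool pointing down it reaches from about 0.325 to 0.75 m from the base axis. Payload 7.6 kg.
Tool frame: the origin (TCP) lies between the finger pads; the fingertips stand bot.tcp_to_tips ahead of it and the grasp point (between the pads) lies 8 mm behind it (bot.tcp_to_tips is the distance from the TCP to the fingertips, in m); z points along the fingers, y is the line along which they close (so a half turn about z gives the same grasp; the last joint's range is limited). The gripper opens to 85 mm and grips with 20 to 120 N. Pads are 22 mm wide; open, the fingers measure 114 mm over their backs; the gripper's body (76 mm by 85 mm) begins 54 mm behind the grasp point. The pads swing forward as they close: fully open they stand 13 mm farther back than shut.
Start: joints at [1.235, 0.052, 1.401, -0, 1.689, -0.07], TCP at [0.138, 0.507, 0.242] pointing down, gripper open.
Joint ranges: [-2.9, 2.9], [-0.91, 2.17], [0.12, 2.37], [-1.06, 4.2], [0.26, 2.73], [-2.93, 2.93]. Speed limits (rad/s): [2.57, 2.57, 3.01, 3.14, 3.14, 3.14].

### API

Orientations are given as [roll, pitch, yaw] about the fixed x, y, z axes, in that order (R = Rz(yaw) Ry(pitch) Rx(roll)).
In Python, from cell import sense, viewer, bot gives the robot as it stands.
- The arm moves only by the tool carry_out, never from a script. Its argument "deltas" is a list that holds one entry, the list of rows, each a list of 7 numbers: the shift along the tool's x, y, z in cm, then the turn, a rotation vector about the tool's x, y, z in rad, then the opening, from -1 (shut) to 1 (fully open). In form: [[[dx, dy, dz, rx, ry, rz, fingers], ...]]. A call has 1 to 20 rows; each row shifts and turns the commanded pose from where the row before left it, along the tool's axes as they then stand; what a row does not reach is not made up. A row lasts 1/8 s, in which the tool goes at most 62.5 mm and 10.7 degrees, less where a joint would pass 70% of its speed; a pose out of reach is approached as far as the arm can. A call with a gripper value outside its range is refused whole. The fingers move at their own pace and stop on an object; "grip_force" is the grip in N (left out, the last holds). Time passes only in rows, so rows that do not move let the fingers close. It gives the time, the measured TCP pose, the force, the opening and the grip force at its end, in the units of the state.
- sense(): the state, without advancing time (a new reading comes with each control period).
- viewer.grab_frame(name): name is "scene" or "top"; returns a dict with "img" (480x640x3 uint8, red, green, blue), "range_z" (480x640 float32, m along the optical axis (not along the pixel's ray), 0 where there is no reading), "vfov" (degrees; the focal length in pixels is half the picture's height over the tangent of half this angle, whatever the lens; pixels are square), "cx", "cy" (the principal point, pixels), "D" ([k1, k2, p1, p2, k3] as OpenCV has them; the pictures are not rectified), "R" (3x3) and "t" (3): a world point X has camera coordinates R X + t. Camera axes: x right, y down, z forward; pixel columns grow to the right and rows downward; lengths in m; the calibration is good to about 2 mm. A picture is of the moment at which its call begins.
- bot.close_job(): hands the job in; it is judged then, once.
The state is a dict: "t": time; "joints": joint angles; "dq": joint speeds; "effort": joint torques, N m; "position": TCP position; "orientation": TCP orientation; "wrist_force": force on the tool from outside, world axes, zero at the start; "ft_torque": the same for the moment, N m; "width": finger opening in m; "gripper_force": force on a finger pad.
Only numpy, scipy, OpenCV 4.12 (cv2) and the standard library are available. Lean on these libraries where they do the work, as an engineer would, in place of code of your own. Each camera call takes 0.05 s, during which the arm holds its last target. There are 200 camera calls.

## Working session

There is one attempt and no reset: what is moved stays moved. The work goes in short steps, Python scripts to look and compute and a tool call to move; the robot and the scene stay as the last step left them, time stands still between calls to the robot, and variables do not carry over. Pictures are saved under pics/ and viewed, at most 12 in all, crops included, and the job is handed in when it is done.

Besides the shell and the picture viewer there is one more tool, called after "Emit:" as name([rows], argument=value, ...), one row to a line, values as JSON. carry_out: Moves the arm, as the interface text tells. Its arguments: {"type":"object","properties":{"deltas":{"type":"array"},"grip_force":{"type":"number"}},"required":["deltas"]}

```bash
ls; mkdir -p pics; python3 - <<'E'
from cell import sense, viewer, bot
import cv2,pickle,numpy as np
d={}
for n in("scene","top"):
    f=viewer.grab_frame(n); d[n]=f; cv2.imwrite(f"pics/{n}0.png",f["img"][:,:,::-1])
    print(n,f["vfov"],f["cx"],f["cy"],f["D"],f["R"],f["t"])
pickle.dump(d,open("f0.pkl","wb"))
print(sense(),bot.tcp_to_tips)
E
```

```text
pics
scene 57.177258042341535 312.65343259166207 250.89486399138326 [-0.00366867  0.          0.          0.          0.        ] [[ 0.46372313 -0.88578537  0.01857785]
 [-0.35297106 -0.20393765 -0.91313792]
 [ 0.81263294  0.41688573 -0.40722721]] [-0.44527164  0.23113218  0.76905669]
top 46.39147729699404 322.54701530054746 237.3560310902501 [-0.1052059  0.         0.         0.         0.       ] [[-0.0175681  -0.99979899 -0.00966166]
 [-0.99518202  0.01841757 -0.09629921]
 [ 0.0964578   0.00792332 -0.99530554]] [-0.19979547  0.56778412  1.25005348]
{'t': 0.1, 'joints': array([ 1.23470306e+00,  5.27919721e-02,  1.40163595e+00, -1.10090435e-05,
        1.68857046e+00, -7.03397897e-02]), 'dq': array([-0.000351  ,  0.00013905, -0.00239439,  0.00127028, -0.00160843,
       -0.00012833]), 'effort': array([ 1.18052503e-03, -3.82583821e+01, -3.60984135e+01, -1.32263717e-04,
        4.82126459e-03,  2.60678348e-05]), 'position': array([0.13780271, 0.50633417, 0.24154066]), 'orientation': array([-3.14018963e+00, -8.78896632e-05,  2.87583783e+00]), 'wrist_force': array([ 0.56102106, -0.97867437, -0.39465997]), 'ft_torque': array([-0.04625563,  0.00537989,  0.00239804]), 'gripper_force': 0.0, 'width': 0.08517538947166395} 0.011
```

View pics/scene0.png

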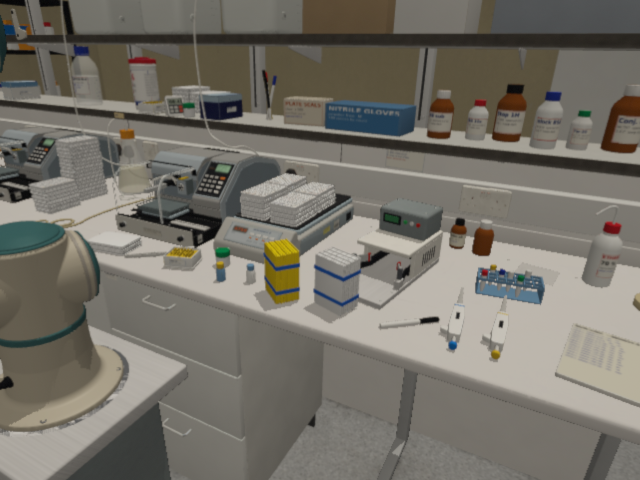

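View pics/top0.png

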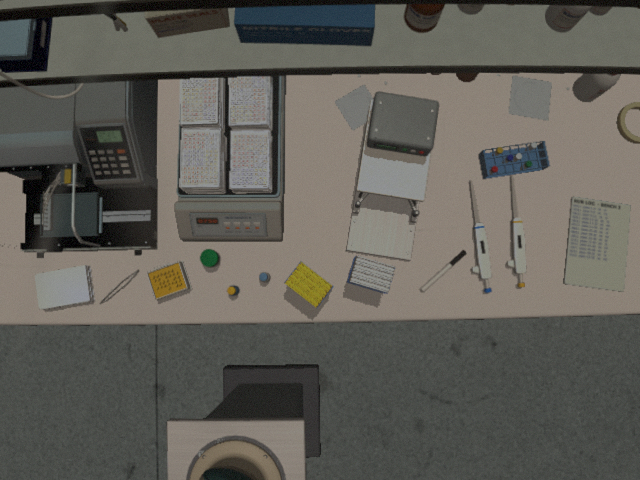

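The white standing bundle is at scene (337,280) / top (371,274), and the yellow decoy is at scene (282,270) / top (309,286). More white plates lie on the balance at scene (290,200) and at the left, scene (80,170). The loader is at scene (400,250), with its deck front edge at top (347,250)–(412,259). The strapped white bundle in front of the loader fits the description, since it has two blue straps and stands alone. I'll confirm it in a crop.

```bash
cat > h.py <<'E'
import numpy as np,cv2
def K(f):
    F=240/np.tan(np.radians(f["vfov"])/2); return np.array([[F,0,f["cx"]],[0,F,f["cy"]],[0,0,1]])
def rays(f,uv):
    p=cv2.undistortPoints(np.array(uv,float).reshape(-1,1,2),K(f),f["D"])[:,0]
    d=np.c_[p,np.ones(len(p))]@f["R"]; return -f["R"].T@f["t"],d   # d has unit optical-axis depth
def plane(f,uv,z):
    c,d=rays(f,uv); return c+d*((z-c[2])/d[:,2])[:,None]
def cloud(f,mask=None):
    m=f["range_z"]>0
    if mask is not None:m&=mask
    v,u=np.nonzero(m); c,d=rays(f,np.c_[u,v]); return c+d*f["range_z"][v,u][:,None],np.c_[u,v]
def proj(f,X):
    return cv2.projectPoints(np.array(X,float).reshape(-1,1,3),cv2.Rodrigues(f["R"])[0],f["t"],K(f),f["D"])[0][:,0]
def tri(fa,ua,fb,ub):
    ca,da=rays(fa,[ua]);cb,db=rays(fb,[ub]);da,db=da[0],db[0]
    s=np.linalg.lstsq(np.c_[da,-db],cb-ca,rcond=None)[0];A=ca+s[0]*da;B=cb+s[1]*db
    return (A+B)/2,np.linalg.norm(A-B)
E
python3 - <<'E'
import pickle,cv2,numpy as np
from h import *
d=pickle.load(open("f0.pkl","rb"));T=d["top"];S=d["scene"]
a=cv2.resize(T["img"][170:310,320:460],(560,560),interpolation=cv2.INTER_CUBIC)
cv2.imwrite("pics/c_top.png",a[:,:,::-1])
a=cv2.resize(S["img"][195:320,300:450],(780,650),interpolation=cv2.INTER_CUBIC)[:600]
cv2.imwrite("pics/c_scene.png",a[:,:,::-1])
P,uv=cloud(T)
b=lambda lo,hi:(P[:,2]>lo)&(P[:,2]<hi)&(uv[:,0]>340)&(uv[:,0]<445)&(uv[:,1]>80)&(uv[:,1]<300)
for lo,hi in((.122,.14),(.008,.02),(.09,.102),(.155,.175)):
    q=P[b(lo,hi)]; r=cv2.minAreaRect((q[:,:2]*1000).astype(np.float32)); print(lo,len(q),np.median(q[:,2]),r,cv2.boxPoints(r).round(1).tolist())
E
```

```text
0.122 1165 0.12674997901480545 ((635.0963745117188, -354.9172058105469), (133.55010986328125, 393.68017578125), 79.94731140136719) [[429.6000061035156, -386.29998779296875], [817.2999877929688, -455.0], [840.5999755859375, -323.5], [452.8999938964844, -254.8000030517578]]
0.008 3595 0.012610236285948817 ((673.39404296875, -379.1808166503906), (226.07760620117188, 468.5924987792969), 88.81793975830078) [[436.79998779296875, -487.3999938964844], [905.2999877929688, -497.0], [910.0, -271.0], [441.5, -261.29998779296875]]
0.09 3174 0.09454192355431479 ((645.4802856445312, -358.80615234375), (150.5089569091797, 418.6027526855469), 79.81629943847656) [[426.20001220703125, -395.8999938964844], [838.2000122070312, -469.8999938964844], [864.7999877929688, -321.70001220703125], [452.79998779296875, -247.6999969482422]]
0.155 3237 0.16296019920953886 ((795.1522216796875, -385.406005859375), (137.70338439941406, 110.32566833496094), 79.72178649902344) [[728.5999755859375, -443.29998779296875], [837.0999755859375, -463.0], [861.7000122070312, -327.5], [753.2000122070312, -307.79998779296875]]
```

View pics/c_top.png

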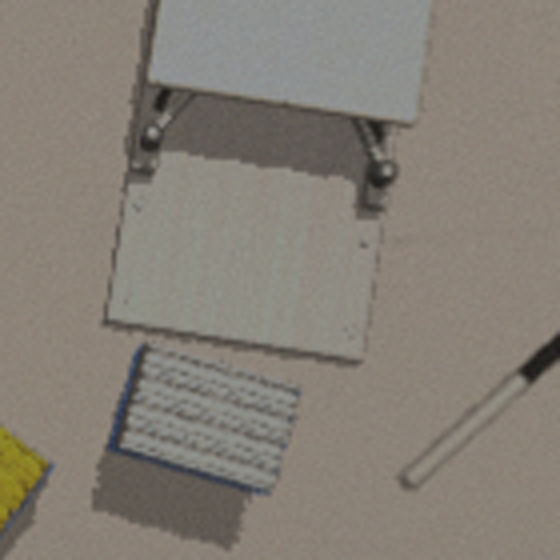

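View pics/c_scene.png

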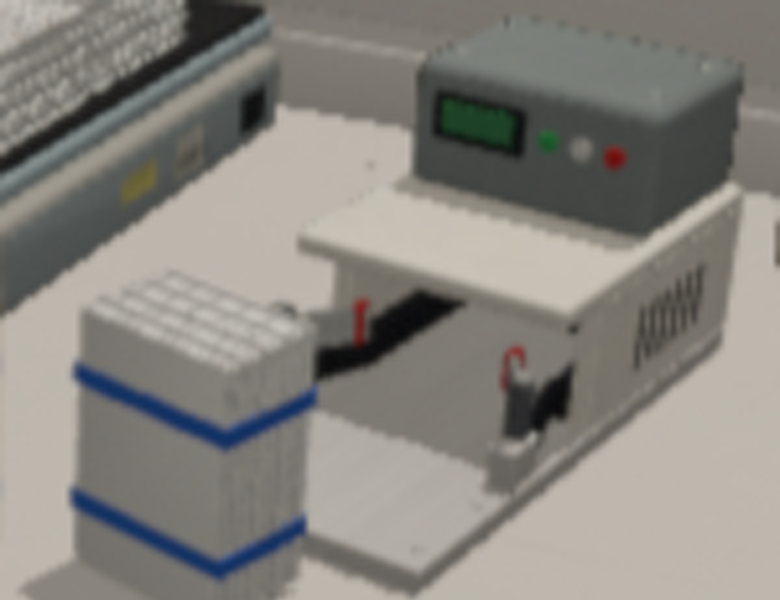

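The crop confirms the white bundle with two blue straps, at top (371,274), standing just in front of the deck. The deck edge runs (347,250)–(410,260). The red catch tips are at scene (369,259) and (399,265). Next I fit edges precisely.

```bash
cat > meas.py <<'E'
import numpy as np,cv2
from h import *
def bundle(T,zlo=.11,box=(340,420,225,310)):
    u0,u1,v0,v1=box;m=np.zeros(T["range_z"].shape,bool);m[v0:v1,u0:u1]=1
    P,uv=cloud(T,m);k=(P[:,2]>zlo)&(P[:,2]<.15);q=P[k];z=np.median(q[:,2])
    g=np.zeros(m.shape,np.uint8);g[uv[k][:,1],uv[k][:,0]]=1
    c=max(cv2.findContours(g,0,cv2.CHAIN_APPROX_NONE)[0],key=cv2.contourArea)[:,0]
    W=plane(T,c,z)[:,:2]*1000
    return z,cv2.minAreaRect(W.astype(np.float32)),q
E
python3 - <<'E'
import pickle,cv2,numpy as np
from h import *; from meas import bundle
d=pickle.load(open("f0.pkl","rb"));T=d["top"];S=d["scene"]
z,r,q=bundle(T);print("bundle",z,r,q[:,:2].mean(0),cv2.boxPoints(r).tolist())
g=T["img"].astype(float).sum(2)
# deck front edge: strongest drop going down
pts=[]
for u in range(350,409):
    v0=int(250.5+(u-346.6)*9.3/63.4); col=g[v0-5:v0+6,u]; dd=-np.diff(col); i=dd.argmax()
    o=0 if i in(0,9) else .5*(dd[i-1]-dd[i+1])/(dd[i-1]-2*dd[i]+dd[i+1]); pts.append((u,v0-5+i+.5+o))
pts=np.array(pts); l=np.polyfit(*pts.T,1);k=abs(pts[:,1]-np.polyval(l,pts[:,0]))<.7;l=np.polyfit(*pts[k].T,1)
W=plane(T,[(350,np.polyval(l,350)),(408,np.polyval(l,408))],.014);print("deck edge",k.sum(),W, np.degrees(np.arctan2(*(W[1]-W[0])[[0,1]])))
# front corners
print("corners",plane(T,[(346.6,250.5),(410,259.8)],.014))
# hood top & deck-top rectangles by depth
P,uv=cloud(T)
for n,lo,hi,bx in(("hood",.088,.105,(355,432,140,205)),("head",.155,.172,(360,445,90,160)),("deck",.009,.02,(345,420,205,262))):
    k=(P[:,2]>lo)&(P[:,2]<hi)&(uv[:,0]>bx[0])&(uv[:,0]<bx[1])&(uv[:,1]>bx[2])&(uv[:,1]<bx[3])
    m=np.zeros((480,640),np.uint8);m[uv[k][:,1],uv[k][:,0]]=1
    c=max(cv2.findContours(m,0,cv2.CHAIN_APPROX_NONE)[0],key=cv2.contourArea)
    z=np.median(P[k,2]);r=cv2.minAreaRect((plane(T,c[:,0],z)[:,:2]*1000).astype(np.float32));print(n,z,r,cv2.boxPoints(r).round(1).tolist())
# two-view heights
hsv=cv2.cvtColor(S["img"],cv2.COLOR_RGB2HSV)
sc=lambda x,y:(x/5.2+300-.4,y/5.2+195-.4)
tc=lambda x,y:(x/4+320-.375,y/4+170-.375)
for n,a,b in(("bundle near-left top",(83,313),(112,450)),("bundle right top near",(228,368),(268,492)),("deck corner R",(418,575),(361,358)),("hood L",(300,238),(152,83)),("hood R",(570,308),(413,122))):
    print(n,tri(S,sc(*a),T,tc(*b)))
E
```

```text
bundle 0.12637593345748888 ((476.1339416503906, -312.5157165527344), (85.37516784667969, 57.30457305908203), 72.4961929321289) [ 0.47601199 -0.312951  ] [[435.96923828125, -344.6090087890625], [490.62042236328125, -361.844482421875], [516.2986450195312, -280.42242431640625], [461.6474609375, -263.18695068359375]]
deck edge 58 [[ 0.53522887 -0.27242265  0.014     ]
 [ 0.51147086 -0.40514869  0.014     ]] -169.85151338121727
corners [[ 0.53395894 -0.26458655  0.014     ]
 [ 0.50982925 -0.40970681  0.014     ]]
hood 0.09446774513920975 ((700.6724853515625, -368.627685546875), (150.7389373779297, 113.75211334228516), 79.94771575927734) [[631.5, -432.8999938964844], [743.5, -452.79998779296875], [769.7999877929688, -304.29998779296875], [657.7999877929688, -284.5]]
head 0.16296019920953886 ((793.6791381835938, -384.5733337402344), (137.20729064941406, 109.71028137207031), 80.02999114990234) [[727.7999877929688, -442.6000061035156], [835.7999877929688, -461.6000061035156], [859.5999755859375, -326.5], [751.5, -307.5]]
deck 0.01282240254624567 ((583.3634033203125, -347.35650634765625), (150.14292907714844, 124.42340087890625), 79.92276763916016) [[509.0, -410.3999938964844], [631.5, -432.20001220703125], [657.7999877929688, -284.29998779296875], [535.2000122070312, -262.6000061035156]]
bundle near-left top (array([ 0.46079986, -0.26355264,  0.12428307]), np.float64(0.004639601286797217))
bundle right top near (array([ 0.43684296, -0.34323897,  0.12740908]), np.float64(0.002510497052948885))
deck corner R (array([ 0.51139463, -0.40953446,  0.01064783]), np.float64(0.0009129258074566431))
hood L (array([ 0.65871071, -0.28800981,  0.09289243]), np.float64(0.0016344948359062648))
hood R (array([ 0.63495985, -0.43100186,  0.09601042]), np.float64(0.0021621435155610483))
```

The loader origin is about (0.522, −0.337) with yaw −10.05°. The bundle centre is about (0.476, −0.313) with yaw −17.5°, so it sits 16 mm to the left, is turned 7.4°, and its foot is about 20 mm short of the edge. Plan: grip it across its thickness without lifting, slide it square to the edge, release, tip it, then push it in.

Emit:
carry_out([
  [[0,0,0,0,0,0.161,1],[0,0,0,0,0,0.161,1],[0,0,0,0,0,0.161,1],[0,0,0,0,0,0.161,1],[0,0,0,0,0,0.161,1],[0,0,0,0,0,0.161,1],[0,0,0,0,0,0.161,1],[0,0,0,0,0,0.161,1],[0,0,0,0,0,0.161,1],[0,0,0,0,0,0.161,1],[-2.5,4.9,0,0,0,0,1],[-2.5,4.9,0,0,0,0,1],[-2.5,4.9,0,0,0,0,1],[-2.5,4.9,0,0,0,0,1],[-2.5,4.9,0,0,0,0,1],[-2.5,4.9,0,0,0,0,1],[-2.5,4.9,0,0,0,0,1],[-2.5,4.9,0,0,0,0,1]],
])

```text
t: 2.35
position: [0.4527, 0.1966, 0.242]
orientation: [-3.141, 0.0, 1.266]
wrist_force: [0.1, 1.4, 0.0]
width: 0.085
gripper_force: 0.0
```

Emit:
carry_out([
  [[-4.8,1.8,0,0,0,0,1],[-4.8,1.8,0,0,0,0,1],[-4.8,1.8,0,0,0,0,1],[-4.8,1.8,0,0,0,0,1],[-4.8,1.8,0,0,0,0,1],[-4.8,1.8,0,0,0,0,1],[-4.8,1.8,0,0,0,0,1],[-4.8,1.8,0,0,0,0,1],[-4.8,1.8,0,0,0,0,1],[-4.8,1.8,0,0,0,0,1],[0,0,0,0,0,0,1],[0,0,0,0,0,0,1]],
])

```text
t: 3.85
position: [0.4792, -0.3135, 0.2417]
orientation: [-3.141, -0.001, 1.266]
wrist_force: [0.7, -0.1, -0.0]
width: 0.0855
gripper_force: 0.0
```

Emit:
carry_out([
  [[0,-0.3,2.0,0,0,0,1],[0,0,2.7,0,0,0,1],[0,0,2.5,0,0,0,1],[0,0,2.5,0,0,0,1],[0,0,2.0,0,0,0,1],[0,0,1.8,0,0,0,1],[0,0,1.2,0,0,0,1],[0,0,0,0,0,0,1],[0,0,0,0,0,0,-0.4],[0,0,0,0,0,0,-0.4],[0,0,0,0,0,0,-0.4],[0,0,0,0,0,0,-0.4],[0,0,0,0,0,0,-0.4],[0,0,0,0,0,0,-0.4]],
], grip_force=20)

```text
t: 5.6
position: [0.4769, -0.3132, 0.0963]
orientation: [3.14, 0.001, 1.266]
wrist_force: [-0.5, -0.1, 5.6]
width: 0.0578
gripper_force: 23.5
```

Emit:
carry_out([
  [[0,0,0,0,0,-0.033,-0.4],[0,0,0,0,0,-0.033,-0.4],[0,0,0,0,0,-0.032,-0.4],[0,0,0,0,0,-0.032,-0.4],[-0.26,0.28,0,0,0,0,-0.4],[-0.26,0.28,0,0,0,0,-0.4],[-0.26,0.28,0,0,0,0,-0.4],[-0.26,0.28,0,0,0,0,-0.4],[-0.26,0.28,0,0,0,0,-0.4],[-0.26,0.28,0,0,0,0,-0.4],[0,0,0,0,0,0,-0.4],[0,0,0,0,0,0,-0.4]],
])

```text
t: 7.1
position: [0.4906, -0.3314, 0.0963]
orientation: [3.14, 0.0, 1.396]
wrist_force: [-0.5, 1.2, 6.6]
width: 0.0579
gripper_force: 23.7
```

```bash
python3 - <<'E'
from cell import sense, viewer
import cv2,pickle,numpy as np
d={}
for n in("scene","top"):
    d[n]=viewer.grab_frame(n)
pickle.dump(d,open("f1.pkl","wb"))
a=cv2.resize(d["top"]["img"][190:310,330:440],(550,600),interpolation=cv2.INTER_CUBIC)
b=cv2.resize(d["scene"]["img"][180:330,280:450][:, :],(600,529)) 
cv2.imwrite("pics/c1.png",cv2.resize(np.hstack([a[:529],b]),(800,368))[:,:,::-1])
s=sense();print(s["position"],s["orientation"],s["wrist_force"],s["ft_torque"],s["joints"])
E
```

```text
[ 0.49061093 -0.33140437  0.09631889] [3.14020315e+00 5.21966372e-04 1.39577403e+00] [-1.44365782  1.48421236  5.97954325] [0.15276803 0.18129255 0.03899038] [-6.56536707e-01  3.29244592e-01  1.38202764e+00  1.82733228e-04
  1.42884718e+00 -4.81540493e-01]
```

View pics/c1.png

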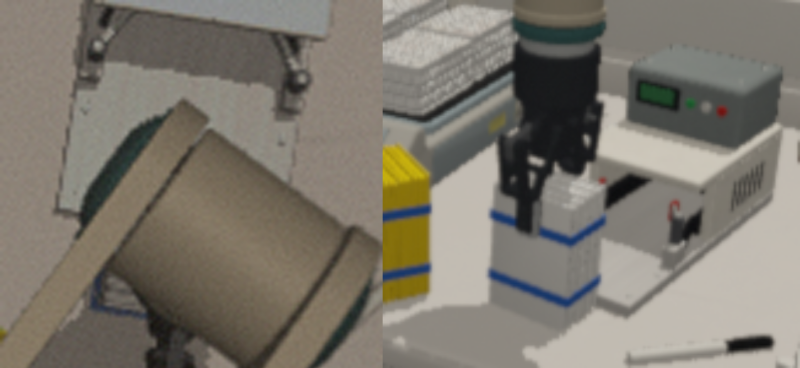

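The picture shows the gripper at scene crop (545,180) holding the upright bundle just short of the deck edge. The arm hides it in the top view. I now ease it forward to contact.

Emit:
carry_out([
  [[0,0.1,0,0,0,0,-0.4],[0,0.1,0,0,0,0,-0.4],[0,0.05,0,0,0,0,-0.4],[0,0,0,0,0,0,-0.4]],
])

```text
t: 7.7
position: [0.4922, -0.3319, 0.0964]
orientation: [-3.141, 0.001, 1.396]
wrist_force: [-5.0, 1.8, 8.6]
width: 0.0578
gripper_force: 23.9
```

Emit:
carry_out([
  [[0,0.05,0,0,0,0,-0.4],[0,0.05,0,0,0,0,-0.4],[0,0,0,0,0,0,-0.4]],
])

```text
t: 8.07
position: [0.4932, -0.3321, 0.0964]
orientation: [-3.141, 0.001, 1.395]
wrist_force: [-5.9, 1.4, 8.3]
width: 0.0576
gripper_force: 24.0
```

Emit:
carry_out([
  [[0,0.1,0,0,0,0,-0.4],[0,0,0,0,0,0,-0.4]],
])

```text
t: 8.32
position: [0.4942, -0.3323, 0.0964]
orientation: [-3.141, 0.001, 1.395]
wrist_force: [-5.1, 0.9, 8.3]
width: 0.0579
gripper_force: 24.0
```

Emit:
carry_out([
  [[0,0.1,0,0,0,0,-0.4],[0,0,0,0,0,0,-0.4]],
])

```text
t: 8.57
position: [0.4951, -0.3325, 0.0964]
orientation: [-3.141, 0.001, 1.395]
wrist_force: [-5.5, -0.0, 8.6]
width: 0.0576
gripper_force: 24.0
```

```bash
python3 - <<'E'
from cell import sense, viewer
import cv2,pickle,numpy as np
f=viewer.grab_frame("scene");pickle.dump(f,open("f2.pkl","wb"))
cv2.imwrite("pics/c2.png",cv2.resize(f["img"][240:330,310:430],(800,600),interpolation=cv2.INTER_CUBIC)[:,:,::-1])
print(sense()["wrist_force"],sense()["ft_torque"])
from h import proj
R=lambda p:np.array([.522,-.337,0])+np.array([p[0]*.9847+p[1]*.1745,-p[0]*.1745+p[1]*.9847,p[2]])
P=[R(p) for p in((0,-.044,0),(0,-.044,.014),(-.058,-.044,0),(0,-.044,.130),(0,-.075,.014))]
print(((proj(f,P)-[310,240])*6.667).round())
E
```

```text
[-4.88223431  1.74115067  8.25064721] [0.25703178 1.09516573 0.00904525]
[[389. 436.]
 [392. 401.]
 [299. 505.]
 [417.  98.]
 [470. 430.]]
```

View pics/c2.png

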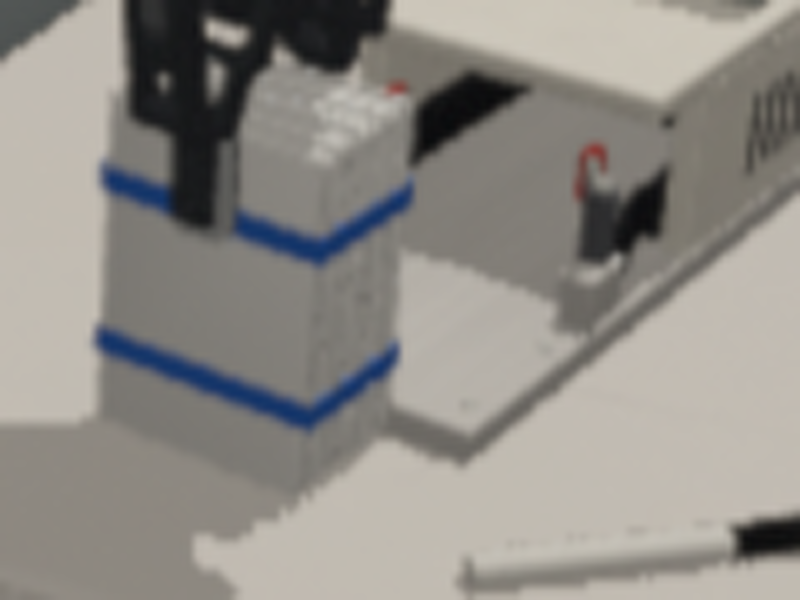

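The bundle stands against the deck edge. Its front foot is at about crop (388,432), where a foot exactly butted is predicted at (389,436). I push a touch more to make sure.

Emit:
carry_out([
  [[0,0.1,0,0,0,0,-0.4],[0,0.1,0,0,0,0,-0.4],[0,0,0,0,0,0,-0.4]],
])

```text
t: 9.0
position: [0.4956, -0.3326, 0.0965]
orientation: [-3.136, 0.0, 1.395]
wrist_force: [-12.6, 4.7, 13.6]
width: 0.0577
gripper_force: 24.7
```

Emit:
carry_out([
  [[0,-0.15,0,0,0,0,-0.4],[0,0,0,0,0,0,1],[0,0,0,0,0,0,1],[0,0,0,0,0,0,1],[0,0,0,0,0,0,1],[0,0,-1.0,0,0,0,1],[0,0,-2.0,0,0,0,1],[0,0,-3.0,0,0,0,1],[0,0,-3.0,0,0,0,1],[0,0,-3.0,0,0,0,1],[0,-2.5,0,0,0,0,0.2],[0,-2.5,0,0,0,0,-0.2],[0,-2.5,0,0,0,0,-0.2],[0,-2.0,0,0,0,0,-0.2]],
])

```text
t: 10.75
position: [0.402, -0.3157, 0.2173]
orientation: [3.139, 0.001, 1.396]
wrist_force: [0.6, -0.2, -0.3]
width: 0.0339
gripper_force: 0.0
```

Emit:
carry_out([
  [[0,0,0,0,0,0.157,-0.2],[0,0,0,0,0,0.157,-0.2],[0,0,0,0,0,0.157,-0.2],[0,0,0,0,0,0.157,-0.2],[0,0,0,0,0,0.157,-0.2],[0,0,0,0,0,0.157,-0.2],[0,0,0,0,0,0.157,-0.2],[0,0,0,0,0,0.157,-0.2],[0,0,0,0,0,0.157,-0.2],[0,0,0,0,0,0.158,-0.2],[0,0,0,0,0,0,-0.2]],
])

```text
t: 12.12
position: [0.4028, -0.3158, 0.2169]
orientation: [3.141, -0.002, -0.174]
wrist_force: [-0.2, -0.0, 0.5]
width: 0.0341
gripper_force: 0.0
```

```bash
cat > look.py <<'E'
from cell import sense, viewer
import cv2,pickle,numpy as np,sys
from h import *; from meas import bundle
def LO(p): d=np.asarray(p)[...,:2]*1000-[522,-337]; return np.stack([d[...,0]*.9847-d[...,1]*.1745,d[...,0]*.1745+d[...,1]*.9847],-1)
if __name__=="__main__":
    d={n:viewer.grab_frame(n) for n in("scene","top")};pickle.dump(d,open(sys.argv[1]+".pkl","wb"))
    s=sense();print(s["position"],s["orientation"],s["joints"].round(3),LO(s["position"]))
    z,r,q=bundle(d["top"],float(sys.argv[2]));print(z,r,LO(cv2.boxPoints(r)/1000.).round(1).tolist())
E
python3 look.py f3 .11
```

```text
[ 0.40274299 -0.31580232  0.21630447] [ 3.14090846e+00 -1.23839173e-03 -1.71963060e-01] [-0.737  0.023  1.483  0.     1.635  1.006] [-1.21131374e+02  6.30056186e-02]
0.1262626584891251 ((493.98040771484375, -332.0247802734375), (85.11656951904297, 57.32543182373047), 80.16297912597656) [[-57.0, -42.7], [0.4, -42.4], [0.0, 42.7], [-57.3, 42.5]]
```

The look numbers show the bundle square (0.2°), central (0 mm) and butted (front face x = 0). Next I lower the fingers behind its top and tip it.

Emit:
carry_out([
  [[0,0,2.0,0,0,0,-0.2],[0,0,2.6,0,0,0,-0.2],[0,0,2.6,0,0,0,-0.2],[1.0,0,2.1,0,0,0,-0.2],[2.0,0,0,0,0,0,-0.2],[1.2,0,0,0,0,0,-0.2],[0.5,0,0,0,0,0,-0.2],[0.5,0,0,0,0,0,-0.2],[0.5,0,0,0,0,0,-0.2],[0.5,0,0,0,0,0,-0.2],[0.5,0,0,0,0,0,-0.2],[0,0,0,0,0,0,-0.2]],
])

```text
t: 13.72
position: [0.4688, -0.3274, 0.1221]
orientation: [-3.141, -0.0, -0.175]
wrist_force: [-1.0, -0.0, 0.9]
width: 0.0343
gripper_force: 0.4
```

Emit:
carry_out([
  [[0.5,0,0,0,0,0,-0.2],[0.5,0,0,0,0,0,-0.2],[0.5,0,0,0,0,0,-0.2],[0.5,0,0,0,0,0,-0.2],[0.25,0,0,0,0,0,-0.2],[0.25,0,0,0,0,0,-0.2],[0.25,0,0,0,0,0,-0.2],[0.25,0,0,0,0,0,-0.2],[0,0,0,0,0,0,-0.2]],
])

```text
t: 14.85
position: [0.4983, -0.3326, 0.1222]
orientation: [-3.141, -0.0, -0.175]
wrist_force: [0.5, 1.3, -0.5]
width: 0.0344
gripper_force: 0.0
```

```bash
python3 - <<'E'
from cell import sense, viewer
import cv2,pickle,numpy as np
s=sense();print(s["position"],s["wrist_force"])
f=viewer.grab_frame("scene");pickle.dump(f,open("f4.pkl","wb"))
cv2.imwrite("pics/c4.png",cv2.resize(f["img"][200:320,290:450],(800,600),interpolation=cv2.INTER_CUBIC)[:,:,::-1])
E
```

```text
[ 0.4982638  -0.33257544  0.12218705] [ 0.47718698  1.31063593 -0.47105822]
```

View pics/c4.png

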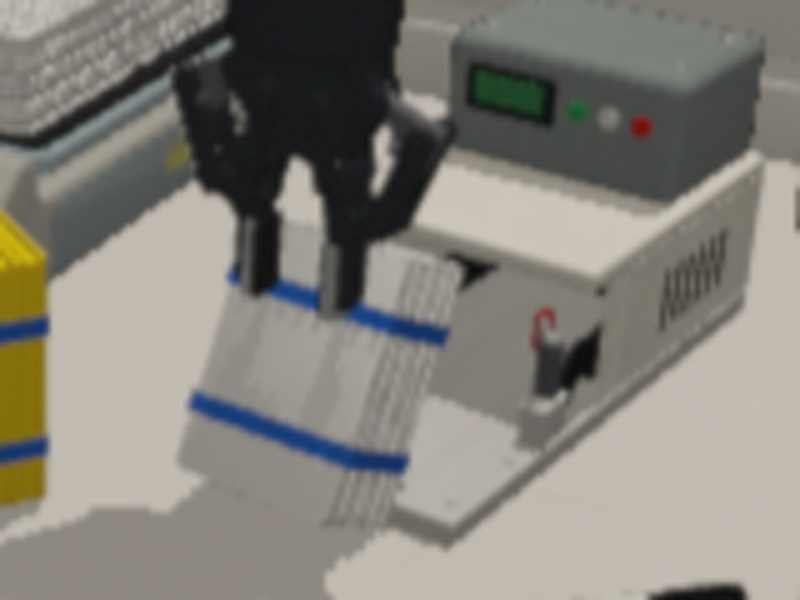

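The bundle is tilted about 27° over the deck edge and square, with the fingers on its rear top at crop (255,285) and (340,310). It is near balance. I continue gently.

Emit:
carry_out([
  [[0.2,0,0,0,0,0,-0.2],[0.2,0,0,0,0,0,-0.2],[0.2,0,0,0,0,0,-0.2],[0.2,0,0,0,0,0,-0.2],[0.2,0,0,0,0,0,-0.2],[0,0,0,0,0,0,-0.2],[0,0,0,0,0,0,-0.2]],
])

```text
t: 15.78
position: [0.508, -0.3343, 0.1222]
orientation: [-3.141, 0.0, -0.175]
wrist_force: [-0.0, 0.1, -0.2]
width: 0.0341
gripper_force: 0.0
```

```bash
python3 - <<'E'
from cell import sense, viewer
import pickle,numpy as np
from h import *; from look import LO
s=sense();print(s["position"],s["wrist_force"],LO(s["position"]))
d={n:viewer.grab_frame(n) for n in("scene","top")};pickle.dump(d,open("f5.pkl","wb"))
P,uv=cloud(d["scene"]);L=LO(P)
k=(L[:,0]>-80)&(L[:,0]<140)&(abs(L[:,1])<50)
for a in range(-70,140,15):
    m=k&(abs(L[:,0]-a)<4)
    if m.sum()>3:print(a,m.sum(),np.percentile(P[m,2],[5,50,95]).round(3))
E
```

```text
[ 0.50795842 -0.33433378  0.12223947] [-0.01554033  0.0582144  -0.21010834] [-14.2920027    0.17516951]
-70 354 [-0.     0.386  0.433]
-55 575 [0.    0.305 0.428]
-40 743 [0.001 0.066 0.332]
-25 1148 [0.001 0.187 0.304]
-10 421 [0.017 0.163 0.433]
5 100 [0.005 0.072 0.436]
20 107 [0.015 0.071 0.324]
35 91 [0.015 0.071 0.073]
50 102 [0.016 0.071 0.073]
65 50 [0.015 0.072 0.074]
80 74 [0.016 0.07  0.073]
95 9 [0.013 0.014 0.048]
110 9 [0.014 0.015 0.016]
125 139 [0.015 0.092 0.097]
```

The bundle lies flat, with its top at z = 0.072. I back off, shut the fingers and lean the tool 60°.

Emit:
carry_out([
  [[-1.0,0,-1.0,0,0,0,-0.2],[-2.0,0,-1.0,0,0,0,-0.6],[-2.0,0,-1.0,0,0,0,-1],[-1.0,0,-1.0,0,0,0,-1],[0,0,0,0,0.131,0,-1],[0,0,0,0,0.131,0,-1],[0,0,0,0,0.131,0,-1],[0,0,0,0,0.131,0,-1],[0,0,0,0,0.131,0,-1],[0,0,0,0,0.131,0,-1],[0,0,0,0,0.131,0,-1],[0,0,0,0,0.13,0,-1],[0,0,0,0,0,0,-1]],
])

```text
t: 17.5
position: [0.4479, -0.3234, 0.1607]
orientation: [-3.137, -1.044, -0.181]
wrist_force: [-0.5, -0.3, 0.5]
width: -0.0001
gripper_force: 0.0
```

```bash
python3 - <<'E'
from cell import sense, viewer
import cv2,pickle,numpy as np
from h import *; from look import LO
s=sense();print(s["position"],s["orientation"],s["wrist_force"],LO(s["position"]),s["joints"].round(3))
d={n:viewer.grab_frame(n) for n in("scene","top")};pickle.dump(d,open("f6.pkl","wb"))
T=d["top"]
for n in d:
    P,uv=cloud(d[n]);L=LO(P)
    k=(L[:,0]>-60)&(L[:,0]<124)&(abs(L[:,1])<60)&(P[:,2]>.062)&(P[:,2]<.08)
    print(n,k.sum(),L[k].min(0),L[k].max(0),cv2.minAreaRect(L[k].astype(np.float32)))
a=cv2.resize(T["img"][170:310,330:440],(471,600),interpolation=cv2.INTER_CUBIC)
b=cv2.resize(d["scene"]["img"][180:320,290:430],(600,600),interpolation=cv2.INTER_CUBIC)
cv2.imwrite("pics/c6.png",cv2.resize(np.hstack([a,b]),(800,448))[:,:,::-1])
E
```

```text
[ 0.44786568 -0.32342262  0.1607365 ] [-3.13660573 -1.0443277  -0.18052104] [-0.47614306 -0.31094559  0.52658984] [-75.36931866   0.43320961] [-1.016 -0.241  2.123  1.133  0.792  0.079]
scene 1038 [-39.99696091 -59.51116492] [111.40202263  59.45847268] ((32.61500549316406, 7.505775451660156), (119.60789489746094, 146.01321411132812), 84.07823181152344)
top 2220 [-37.0099422  -44.20589213] [90.31879133 44.16907276] ((26.706111907958984, -0.05231475830078125), (88.23572540283203, 127.27338409423828), 89.82890319824219)
```

View pics/c6.png

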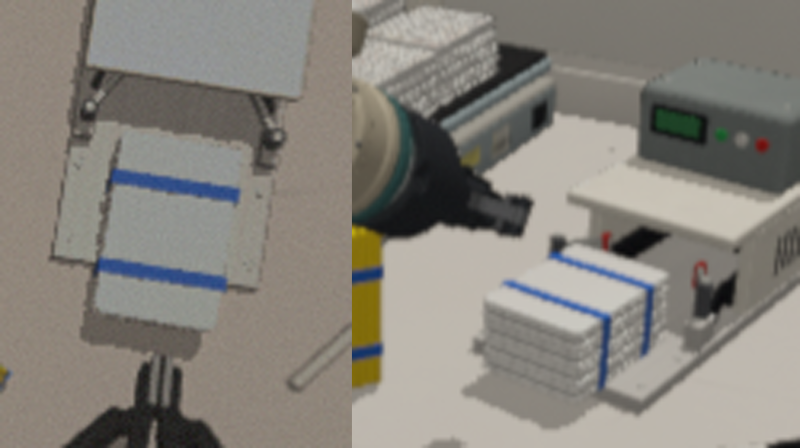

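Top crop: the bundle lies flat on the deck, lids up and square, spanning x −38..91 mm and y ±44 mm, with the shut fingers behind it at (155,360). I lower the leaned tool and start pushing.

Emit:
carry_out([
  [[-1.69,0,0.97,0,0,0,-1],[-1.69,0,0.97,0,0,0,-1],[-1.69,0,0.97,0,0,0,-1],[-1.69,0,0.97,0,0,0,-1],[-1.69,0,0.97,0,0,0,-1],[-1.5,0,0.87,0,0,0,-1],[0,0,0,0,0,0,-1],[0,0,0,0,0,0,-1]],
])

```text
t: 18.6
position: [0.4495, -0.3243, 0.0489]
orientation: [3.139, -1.048, -0.172]
wrist_force: [-0.8, -0.3, 0.3]
width: 0.0004
gripper_force: 0.0
```

```bash
python3 - <<'E'
from cell import sense
from look import LO
s=sense();print(s["position"],s["orientation"],s["wrist_force"],LO(s["position"]),s["joints"].round(3))
E
```

```text
[ 0.4494626  -0.32430516  0.04891782] [ 3.13916431 -1.04787706 -0.17194235] [-0.77065428 -0.27297431  0.26606871] [-73.64282904  -0.15716988] [-1.015  0.045  2.148  1.464  0.706 -0.371]
```

Emit:
carry_out([
  [[-0.43,0,0.25,0,0,0,-1],[0.4,0,0.69,0,0,0,-1],[0.4,0,0.69,0,0,0,-1],[0.3,0,0.52,0,0,0,-1],[0.4,0,0.69,0,0,0,-1],[0.4,0,0.69,0,0,0,-1],[0.4,0,0.69,0,0,0,-1],[0.4,0,0.69,0,0,0,-1],[0.4,0,0.69,0,0,0,-1],[0.4,0,0.69,0,0,0,-1],[0.4,0,0.69,0,0,0,-1],[0.4,0,0.69,0,0,0,-1],[0.4,0,0.69,0,0,0,-1],[0,0,0,0,0,0,-1]],
])

```text
t: 20.35
position: [0.5416, -0.3401, 0.0427]
orientation: [-3.142, -1.047, -0.175]
wrist_force: [-0.6, 0.5, -0.1]
width: 0.0
gripper_force: 0.0
```

```bash
cat > look2.py <<'E'
from cell import sense, viewer
import cv2,pickle,numpy as np,sys
from h import *; from look import LO
s=sense();print(s["position"],s["orientation"],s["wrist_force"],LO(s["position"]),s["joints"].round(3))
T=viewer.grab_frame("top");P,uv=cloud(T);L=LO(P)
k=(L[:,0]>-60)&(L[:,0]<124)&(abs(L[:,1])<48)&(P[:,2]>.066)&(P[:,2]<.076)
print(k.sum())
for a in (-30,-15,0,15,30):
    m=k&(abs(L[:,1]-a)<4); print(a,m.sum(),L[m,0].min(),L[m,0].max())
print("y",L[k,1].min(),L[k,1].max())
E
python3 look2.py
```

```text
[ 0.54158648 -0.34006221  0.04269423] [-3.14152847 -1.04719707 -0.17456923] [-0.58260036  0.46905103 -0.08769733] [19.82116122  0.40248374] [-0.851  0.244  1.937  1.529  0.573 -0.332]
1642
-30 151 -29.35462825687105 123.33277035259607
-15 148 -17.076903820081345 123.2493497206723
0 151 -17.65576351940874 123.7460828839597
15 156 -23.92118974611471 123.98991103788173
30 153 -35.42871518057633 122.71336015515453
y -44.239997177256996 44.58286269345934
```

Emit:
carry_out([
  [[0.4,0,0.69,0,0,0,-1],[0.4,0,0.69,0,0,0,-1],[0.4,0,0.69,0,0,0,-1],[0.4,0,0.69,0,0,0,-1],[0.4,0,0.69,0,0,0,-1],[0.4,0,0.69,0,0,0,-1],[0.4,0,0.69,0,0,0,-1],[0.4,0,0.69,0,0,0,-1],[0,0,0,0,0,0,-1]],
])

```text
t: 21.52
position: [0.6046, -0.3514, 0.0434]
orientation: [3.141, -1.048, -0.174]
wrist_force: [0.7, -0.3, -0.0]
width: -0.0
gripper_force: 0.0
```

```bash
python3 look2.py
```

```text
[ 0.60461595 -0.35142128  0.04339676] [ 3.14111199 -1.04816164 -0.17431911] [ 0.65940495 -0.34640581 -0.00215838] [83.86844137  0.21584655] [-0.768  0.366  1.778  1.508  0.507 -0.254]
593
-30 59 26.51486198088249 123.16872901136192
-15 53 47.0673030446442 122.88394707828576
0 49 51.54323933825153 123.30872427528192
15 56 45.20092293087567 122.50772359307626
30 57 33.22075835990289 123.7147160608467
y -45.51521590691186 42.41172117653803
```

Emit:
carry_out([
  [[0.3,0,0.52,0,0,0,-1],[0.3,0,0.52,0,0,0,-1],[0.3,0,0.52,0,0,0,-1],[0.3,0,0.52,0,0,0,-1],[0.3,0,0.52,0,0,0,-1],[0,0,0,0,0,0,-1]],
])

```text
t: 22.32
position: [0.6338, -0.3564, 0.0427]
orientation: [3.142, -1.047, -0.175]
wrist_force: [-0.4, 0.3, 0.1]
width: -0.0
gripper_force: 0.0
```

Emit:
carry_out([
  [[0.2,0,0.35,0,0,0,-1],[0.2,0,0.35,0,0,0,-1],[0.2,0,0.35,0,0,0,-1],[0,0,0,0,0,0,-1]],
])

```text
t: 22.82
position: [0.6455, -0.3585, 0.0425]
orientation: [-3.141, -1.047, -0.175]
wrist_force: [-0.4, 0.2, -0.6]
width: 0.0001
gripper_force: 0.2
```

```bash
python3 look2.py|head -1
```

```text
[ 0.64549451 -0.35852893  0.04252001] [-3.1412754  -1.0468778  -0.17523495] [-0.38357271  0.24312982 -0.55102181] [125.36183963   0.35025043] [-0.723  0.447  1.667  1.468  0.471 -0.182]
```

Emit:
carry_out([
  [[0.1,0,0.17,0,0,0,-1],[0.1,0,0.17,0,0,0,-1],[0,0,0,0,0,0,-1]],
])

```text
t: 23.25
position: [0.6491, -0.3592, 0.0426]
orientation: [-3.141, -1.047, -0.175]
wrist_force: [-3.7, 1.0, 0.7]
width: 0.0002
gripper_force: 1.8
```

Emit:
carry_out([
  [[0.1,0,0.17,0,0,0,-1],[0.1,0,0.17,0,0,0,-1],[0,0,0,0,0,0,-1]],
])

```text
t: 23.62
position: [0.6529, -0.3599, 0.0426]
orientation: [-3.141, -1.047, -0.176]
wrist_force: [-5.1, 1.9, 0.5]
width: 0.0003
gripper_force: 2.6
```

```bash
python3 - <<'E'
from cell import sense, viewer
import cv2,pickle,numpy as np
from h import *; from look import LO
s=sense();print(s["position"],s["wrist_force"],LO(s["position"]))
d={n:viewer.grab_frame(n) for n in("scene","top")};pickle.dump(d,open("f8.pkl","wb"))
a=cv2.resize(d["top"]["img"][185:265,335:425],(450,400),interpolation=cv2.INTER_CUBIC)
b=cv2.resize(d["scene"]["img"][225:305,345:435],(450,400),interpolation=cv2.INTER_CUBIC)
cv2.imwrite("pics/c8.png",cv2.resize(np.hstack([a,b]),(800,356))[:,:,::-1])
E
```

```text
[ 0.65287679 -0.3599232   0.04256807] [-5.10829172  1.92781081  0.47921427] [132.87447385   0.26552102]
```

View pics/c8.png

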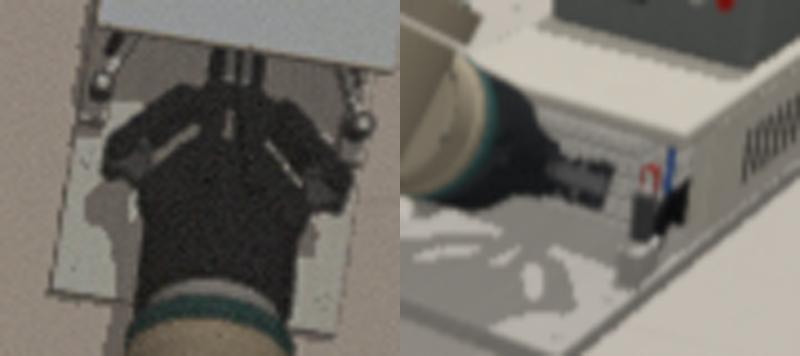

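The fingers press the bundle's rear under the hood, with force about 5.4 N, so the buffer is compressing. The right catch's red tip is at scene crop (650,180), still held outward. I go on in small steps and watch the red tips.

```bash
cat > red.py <<'E'
from cell import sense, viewer
import cv2,pickle,numpy as np
from h import *; from look import LO
def red(f):
    h=cv2.cvtColor(f["img"],cv2.COLOR_RGB2HSV).astype(int);m=((h[...,0]<8)|(h[...,0]>172))&(h[...,1]>110)&(h[...,2]>60)
    m[:,:340]=0;m[:,440:]=0;m[:240]=0;m[305:]=0
    n,_,st,c=cv2.connectedComponentsWithStats(m.astype(np.uint8));return [(st[i,4],c[i].round(1).tolist()) for i in range(1,n) if st[i,4]>3]
if __name__=="__main__":
    f0=pickle.load(open("f0.pkl","rb"))["scene"];f8=pickle.load(open("f8.pkl","rb"))["scene"]
    f6=pickle.load(open("f6.pkl","rb"))["scene"]
    print(red(f0),red(f6),red(f8))
    s=sense();print(LO(s["position"]),s["wrist_force"],red(viewer.grab_frame("scene")))
E
python3 red.py
```

```text
[(np.int32(17), [368.6, 256.3]), (np.int32(4), [398.5, 262.5])] [(np.int32(10), [368.7, 254.6]), (np.int32(4), [398.5, 262.5])] [(np.int32(4), [401.8, 262.8])]
[132.85161416   0.24478339] [-5.57112651  2.50009909  1.53154332] [(np.int32(4), [401.8, 262.8])]
```

Emit:
carry_out([
  [[0.05,0,0.09,0,0,0,-1],[0.05,0,0.09,0,0,0,-1],[0,0,0,0,0,0,-1]],
])

```text
t: 24.15
position: [0.6548, -0.3603, 0.0425]
orientation: [-3.141, -1.047, -0.176]
wrist_force: [-6.7, 2.3, 2.1]
width: -0.0001
gripper_force: 3.4
```

```bash
python3 red.py|tail -1
```

```text
[134.85295428   0.25610662] [-6.68659538  2.27113803  2.06623057] [(np.int32(4), [398.5, 262.5])]
```

The right catch snapped (tip back at 398.5). I push 2 mm more for the left one, then withdraw.

Emit:
carry_out([
  [[0.05,0,0.09,0,0,0,-1],[0.05,0,0.09,0,0,0,-1],[0,0,0,0,0,0,-1]],
])

```text
t: 24.58
position: [0.6568, -0.3606, 0.0425]
orientation: [-3.141, -1.047, -0.176]
wrist_force: [-7.5, 3.4, 3.0]
width: 0.0001
gripper_force: 3.8
```

```bash
python3 red.py|tail -1; python3 - <<'E'
from cell import viewer
import cv2,pickle,numpy as np
f=viewer.grab_frame("top");g=[pickle.load(open(n,"rb"))["top"] for n in("f6.pkl","f8.pkl")]
c=[cv2.resize(x["img"][185:225,340:425],(800,190*2),interpolation=cv2.INTER_CUBIC)[:, :] for x in (g[0],g[1],f)]
cv2.imwrite("pics/c9.png",cv2.resize(np.vstack(c),(560,600))[:,:,::-1])
E
```

```text
[136.90346974   0.29605909] [-7.4827081   3.40806895  2.95796531] []
```

View pics/c9.png

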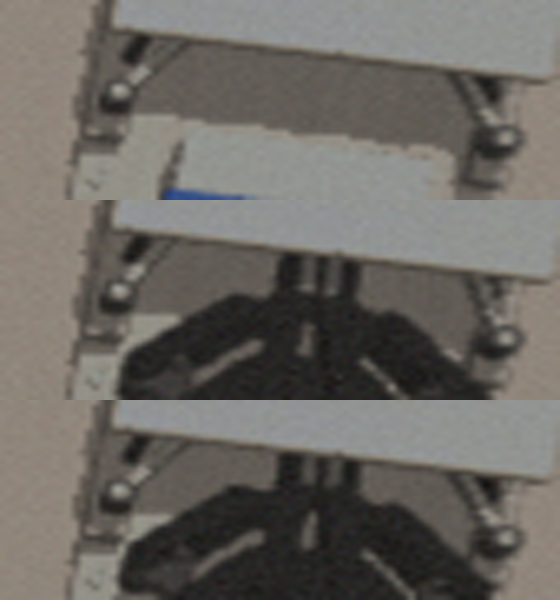

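Bottom strip compared with the shut reference in the top strip: both catch arms have returned to the shut angle. I withdraw straight back.

Emit:
carry_out([
  [[-0.1,0,-0.17,0,0,0,-1],[-0.2,0,-0.35,0,0,0,-1],[-0.4,0,-0.69,0,0,0,-1],[-0.6,0,-1.04,0,0,0,-1],[-0.8,0,-1.39,0,0,0,-1],[-0.8,0,-1.39,0,0,0,-1],[-0.8,0,-1.39,0,0,0,-1],[-0.8,0,-1.39,0,0,0,-1],[-0.8,0,-1.39,0,0,0,-1],[-0.8,0,-1.39,0,0,0,-1],[-0.8,0,-1.39,0,0,0,-1],[-0.8,0,-1.39,0,0,0,-1],[1.7,0,-1.0,0,0,0,-1],[1.7,0,-1.0,0,0,0,-1],[1.7,0,-1.0,0,0,0,-1],[1.7,0,-1.0,0,0,0,-1],[1.7,0,-1.0,0,0,0,-1],[0,0,0,0,0,0,-1]],
])

```text
t: 26.92
position: [0.5044, -0.3342, 0.1433]
orientation: [3.137, -1.05, -0.171]
wrist_force: [-0.1, 1.0, 0.1]
width: 0.0001
gripper_force: 0.0
```

```bash
python3 red.py; python3 - <<'E'
from cell import viewer,sense
import cv2,pickle,numpy as np
d={n:viewer.grab_frame(n) for n in("scene","top")};pickle.dump(d,open("f9.pkl","wb"))
a=cv2.resize(d["top"]["img"][185:265,335:425],(450,400),interpolation=cv2.INTER_CUBIC)
b=cv2.resize(d["scene"]["img"][225:305,345:435],(450,400),interpolation=cv2.INTER_CUBIC)
cv2.imwrite("pics/c10.png",cv2.resize(np.hstack([a,b]),(800,356))[:,:,::-1])
from h import *; from look import LO
P,uv=cloud(d["scene"]);L=LO(P)
k=(L[:,0]>90)&(L[:,0]<200)&(abs(L[:,1])<35)&(P[:,2]>.025)&(P[:,2]<.065)
print("rear face",k.sum(),np.percentile(L[k,0],[5,50,95]),np.polyfit(L[k,1],L[k,0],1))
f0=pickle.load(open("f0.pkl","rb"))
df=np.abs(d["top"]["img"].astype(int)-f0["top"]["img"]).sum(2)
for n,(u,v) in dict(green=(209,258),va=(232,290),vb=(264,277),tip=(168,281),marker=(443,270),pip=(482,240),yellow=(309,286)).items(): print(n,df[v-8:v+9,u-8:u+9].mean().round(1))
print(sense()["wrist_force"])
E
```

```text
[(np.int32(17), [368.6, 256.3]), (np.int32(4), [398.5, 262.5])] [(np.int32(10), [368.7, 254.6]), (np.int32(4), [398.5, 262.5])] [(np.int32(4), [401.8, 262.8])]
[-17.84474217  -0.33043849] [-0.11166926  0.9894093   0.13195267] [(np.int32(17), [368.6, 256.3]), (np.int32(5), [398.8, 262.4])]
rear face 326 [144.26848246 147.84498239 151.14659189] [9.28572261e-03 1.47772723e+02]
green 11.2
va 10.5
vb 10.1
tip 10.7
marker 10.7
pip 11.2
yellow 10.4
[ 0.57786406 -0.53232676 -0.44839996]
```

View pics/c10.png

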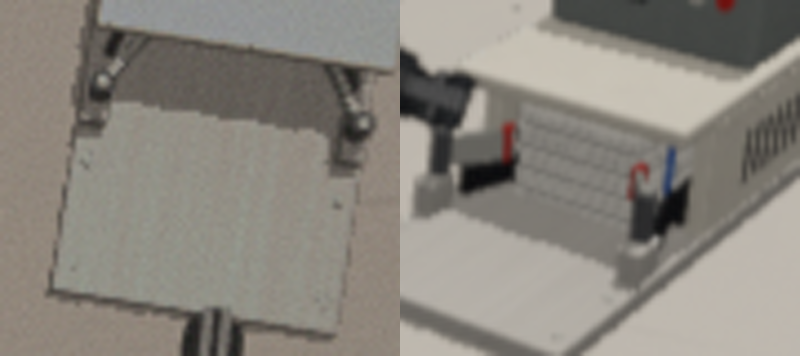

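Both red tips sit at their original shut positions, scene (368.6,256.3) and (398.8,262.4), in front of the bundle's square rear face. Nothing else has moved, so I hand in.

```bash
python3 -c "
from cell import bot
print(bot.close_job())"
```

```text
the job is handed in; nothing more can be done
None
```

The bundle is loaded in the plate loader: lying flat with lids up, home under the hood, with both catches shut behind it, and no bystander I checked had moved; the job was handed in at about 27 s.

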